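Turn the sharps bin's closure to temporary

ROBOT

A 6-joint arm with a two-finger parallel gripper is mounted at the origin on the work surface. World frame = base frame: x ahead of the robot, y to its left, z up, the work surface at z = 0. Lengths are in mm, angles in rad, forces in N, time in s.
With the tool pointing down it reaches from about 350 to 850 mm from the base axis. Payload 8.1 kg.
Tool frame: the origin (TCP) lies between the finger pads; the fingertips stand bot.tcp_to_tips ahead of it and the grasp point (between the pads) lies 11 mm behind it (bot.tcp_to_tips is the distance from the TCP to the fingertips, in mm); z points along the fingers, y is the direction in which the jaws open and shut (so a half turn about z gives the same grasp; the last joint's range is limited). The gripper opens to 85 mm and grips with 20 to 120 N. Pads are 22 mm wide; open, the fingers measure 114 mm over their backs; the gripper's body (76 mm by 85 mm) begins 54 mm behind the grasp point. The pads swing forward as they close: fully open they stand 13 mm farther back than shut.
Start: joints at [-1.275, 0.13, 1.488, -0, 1.523, -0.085], TCP at [223.018, -557.017, 239.292] pointing down, gripper open.
Joint ranges: [-2.96, 2.96], [-0.89, 2.26], [0.02, 2.5], [-1.34, 4.48], [0, 2.73], [-2.66, 2.66]. Speed limits (rad/s): [2.39, 2.39, 2.79, 3.14, 3.14, 3.14].

INTERFACE

Orientations are given as a rotation vector (axis times angle).
In Python, from rig import readout, vision, bot, finder gives the robot as it stands. The module is installed in compiled form; this text tells all that it offers.
- The arm moves only by the shell command python3 -m crank 'ROWS' [OPENING]. ROWS is JSON, a list of rows, each a list of 2 entries, a list of its own where there are three numbers: the shift along the tool's x, y, z in cm, then the turn about the tool's z in rad. A call has 1 to 12 rows; each row is the pose to reach, as a shift and turn from the pose measured when the call began, along the tool's axes at that moment; what a row does not reach only later rows make up. A row lasts 1/12 s, in which the tool goes at most 41.7 mm and 7.16 degrees, less where a joint would pass 70% of its speed; a pose out of reach is approached as far as the arm can. A call with a gripper value outside its range is refused whole. OPENING is the closure, from 0 (fully open) to 1 (shut), set as the call begins (- or left out, the last holds). The fingers move at their own pace and stop on an object; the grip force is fixed at half the most. Time passes only in rows, so rows that repeat a pose let the fingers close. It gives the time, the measured TCP pose, the force and the opening at its end, in the units of the state.
- readout.read_state(): the state, without advancing time (a new reading comes with each control period).
- vision.camera(name): name is "side" or "top"; returns the picture (480x640x3 uint8, red, green, blue); there is no depth.
- vision.get_calibration(name): a dict with "fovy" (degrees; the focal length in pixels is half the picture's height over the tangent of half this angle, whatever the lens; pixels are square), "cx", "cy" (the principal point, pixels), "extrinsics" (4x4, takes a point from world to camera coordinates). Camera axes: x right, y down, z forward; pixel columns grow to the right and rows downward; lengths in mm; the calibration is good to about 2 mm. A picture is of the moment at which its call begins. get_calibration takes no time and is no camera call.
- bot.hand_in(): hands the job in, once; it reports no verdict.
Trained networks look in the newest picture that a camera, given by its name, has taken for a name from the list of things; names that differ only in an ending like _2 or _b are one class to them, and where a whole thing is asked for, a point or a joint stands for the part that bears it (a point fixed in the world has none). Each returns a list of dicts, best first, with "score" (0 to 1); they miss things now and then, are a little off and sometimes report something else, mostly with a low value. They report only what shows in the picture. A call takes as long as a camera call. They do not tell look-alikes from the thing itself.
- finder.search_frame(camera, label): "at" ([x, y, z] in mm, in world coordinates, good to about 4 mm: the middle of the surface that is visible of it).
- finder.tip_of(camera, label): "at" ([x, y, z] in mm, in world coordinates, good to about 4 mm: a listed point, or the origin of a listed thing).
The state is a dict: "clock": time; "joints": joint angles; "dq": joint speeds; "joint_torque": joint torques, N m; "eef_pos": TCP position; "tool_rot": TCP orientation; "force": force on the tool from outside, world axes, zero at the start; "moment": the same for the moment, N m; "gripper_width": finger opening in mm.
Only numpy, scipy, OpenCV 4.12 (cv2) and the standard library are available. Lean on these libraries where they do the work, as an engineer would, in place of code of your own. Each camera call takes 0.05 s, during which the arm holds its last target.

TASK

The finger-prick round is over: with a fingertip, push the upright tab on the sharps bin's rotating closure disc round, anticlockwise from above, until its pointer stands on the two-bar mark (temporarily closed). Stop there and do not run on to the three-bar mark, which locks the bin for good. Keep the fingers out of the bin's mouth, leave the bin seated in its holder and do not disturb the bottles standing around it.

Things in the scene. Friction and masses are not known exactly. Their poses are not given: they have to be found in the camera images.
- ring (a joint): angle (rad) of the white closure disc on the sharps bin's lid about the bin's vertical axis. 0 = pointer on the one-bar mark (open), grows anticlockwise seen from above; 1.571 = pointer on the two-bar mark (temporarily closed), 2.269 = pointer on the three-bar mark (locked for good; stop at 2.30). Starts between 0 and 0.6. Stiff: it stays where it is left, with no click or spring; a tangential push of about 2 N on the tab turns it.
- tab (a point): point inside the disc's finger tab, 55 mm from the bin's vertical axis, 12 mm above the disc's top. The tab is an upright white fin that turns with the disc: 40 mm long radially (29 to 69 mm from the axis), 8 mm thick (ribs to 9.5 mm), rising 22 mm above the disc's top, standing 115 degrees anticlockwise from the disc's mouth opening. The disc is 124 mm across and 4 mm thick and lies flat on the lid.
- pointer (a point): tip of the pointer at the foot of the tab, 74 mm from the bin's axis, at the height of the disc's top
- mark_open (a point): centre of the single black bar printed on the lid, 81 mm from the bin's axis (bars are 11 mm long radially, 3.6 mm wide, 7.5 mm from centre to centre)
- mark_temporary (a point): centre of the pair of black bars on the lid, 81 mm from the bin's axis, 90 degrees anticlockwise from the single bar
- mark_lock (a point): centre of the three black bars on the lid, 81 mm from the bin's axis, 130 degrees anticlockwise from the single bar
- lid_centre (a point): on the bin's vertical axis, at the height of the closure disc's top face (about 171 mm above the desk). The lid under the disc is a yellow rounded square, 160 mm wide, its top 4.5 mm lower
- mouth (a point): middle of the lid's mouth, an opening like a slice of a cake (13 to 52 mm from the axis, 84 degrees wide), at the height of the disc's top. The disc has the same opening and uncovers the mouth at joint 0
- bin: yellow sharps bin, loose, about 0.9 kg, 160 x 160 mm and 189 mm high with its tab; origin at the centre of its underside, z up, x from the axis towards the mouth. It stands in the holder with about 2 mm of play
- holder: white square tray with walls 38 mm high, 140 x 140 mm, fixed to the desk, in which the bin stands; origin at the centre of its underside on the desk, same axes as the bin; its floor is 4 mm up. A tube rack, a lancet carton, a pen and the desk equipment stand at least 0.18 m from the axis of the bin
- dropper0: loose reagent dropper bottle, 28 mm across, 63 mm high; origin at the centre of its underside
- dropper1: another dropper bottle of the same size
- dropper2: another dropper bottle of the same size
- spray: loose white bottle, 38 mm across, 150 mm high; origin at the centre of its underside
There are look-alikes about, which are no part of the job. Leave any purple look-alike of the bin alone. Of the things shaped like the holder, the white one is meant.

How it is judged (in metres and radians):
At the end, for the whole second after the job is handed in: the closure disc is at rest with its pointer on the two-bar mark (joint within 0.10 rad of 1.571, which just covers the whole mouth), and the bin stands upright on the floor of its holder (value of joint ring between 1.47 and 1.67 rad and velocity of joint ring between -0.02 and 0.02 rad/s and z of bin in the frame of holder below 0.008 m and angle between bin's own z axis and vertical below 0.05 rad); the robot touches nothing.
It fails at once if the disc is run on towards the lock mark (more than 0.43 rad, 25 degrees, past the two-bar mark) (value of joint ring above 2 rad).
It fails at once if the bin is lifted or tipped in its holder (z of bin in the frame of holder above 0.017 m or angle between bin's own z axis and vertical above 0.12 rad).
It fails at once if the fingers dip into the bin's mouth (horizontal distance between the grasp point and mouth below 0.022 m and z of the grasp point in the frame of mouth below 0.012 m).
It fails at once if one of the bottles around the bin is pushed away or knocked over (distance of any of dropper0, dropper1, dropper2, spray from where it was at the start of the episode above 0.02 m or angle between any of dropper0, dropper1, dropper2, spray's own z axis and vertical above 0.3 rad).
It also fails if it takes over 38 s, if anything falls off the work surface, if the arm or the gripper's body presses on something with over 40 N, if the wrist force passes 120 N, or if a joint passes its speed limit or range.

## Working session

There is one attempt and no reset: what is moved stays moved. The work goes in short steps, Python scripts to look and compute and a shell command to move; the robot and the scene stay as the last step left them, time stands still between calls to the robot, and variables do not carry over. Pictures are saved under pics/ and viewed, and the job is handed in when it is done.

```bash
mkdir -p pics
python3 - <<'E'
from rig import readout, vision, bot, finder
import cv2
s=readout.read_state(); print(s, bot.tcp_to_tips)
for c in("side","top"):
    im=vision.camera(c); cv2.imwrite(f"pics/{c}0.png",im[:,:,::-1])
    k=vision.get_calibration(c); print(c,k)
    for l in("lid_centre","tab","pointer","mark_open","mark_temporary","mark_lock","mouth","dropper0","spray","bin","holder"):
        print(l,[( [round(v) for v in d["at"]],round(d["score"],2)) for d in finder.tip_of(c,l)])
print(readout.read_state()["clock"])
E
```

```text
{'clock': 0.0, 'joints': array([-1.27538827e+00,  1.31172699e-01,  1.48931481e+00,  2.32825853e-05,
        1.52299330e+00, -8.54222867e-02]), 'dq': array([-1.23613586e-04,  5.52031916e-04, -2.43713040e-05,  2.76133950e-03,
        3.24211878e-04,  7.22051186e-04]), 'joint_torque': array([-8.16123211e-04, -5.69395566e+01, -5.00554097e+01, -4.14234119e-04,
        1.42987934e-02,  1.15494583e-05]), 'eef_pos': array([ 222.87076574, -556.4810481 ,  238.21801908]), 'tool_rot': array([-3.08296481e+00, -5.94240885e-01,  2.74335843e-04]), 'force': array([ 0.47285558,  0.01893629, -1.42191702]), 'moment': array([ 0.01349406, -0.00161277, -0.02014532]), 'gripper_width': 85.40026809461455} 8.0
side {'fovy': 51.68699844727081, 'cx': 315.1495627861626, 'cy': 239.50285947918542, 'extrinsics': array([[-8.64111858e-01,  5.03243845e-01, -7.50523024e-03,
         5.48483614e+02],
       [ 4.11764040e-01,  6.98301194e-01, -5.85513294e-01,
        -7.61432194e+01],
       [-2.89415050e-01, -5.09039364e-01, -8.10628062e-01,
         1.44436541e+03],
       [ 0.00000000e+00,  0.00000000e+00,  0.00000000e
[... 1569 characters left out ...]
ter [([400, -664, 165], 0.83), ([467, 162, 166], 0.77), ([502, -85, 170], 0.59)]
mark_open [([525, -77, 166], 0.93), ([463, 167, 164], 0.69), ([394, -675, 164], 0.61), ([502, -90, 171], 0.54)]
mark_temporary [([455, -171, 168], 0.84), ([462, -583, 161], 0.8), ([411, 69, 159], 0.58)]
mark_lock [([440, 26, 160], 0.89), ([483, -214, 166], 0.75), ([437, -535, 165], 0.55)]
mouth [([519, 84, 168], 0.92), ([353, -586, 166], 0.9), ([567, -169, 173], 0.81)]
dropper0 [([578, -27, 1], 0.57), ([674, -37, 0], 0.55), ([465, -285, 0], 0.51), ([568, -168, 172], 0.49)]
spray [([667, -241, 1], 0.55)]
bin [([536, -157, 6], 0.73), ([384, -599, -3], 0.68), ([484, 93, 0], 0.66)]
holder [([506, 374, 2], 0.66)]
1.2
```

View pics/side0.png

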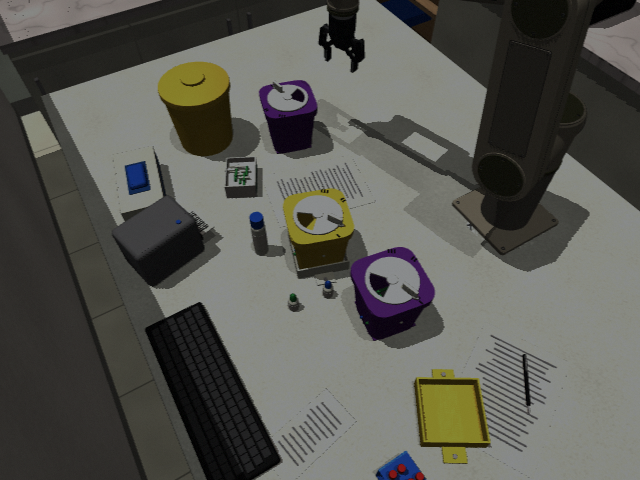

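View pics/top0.png

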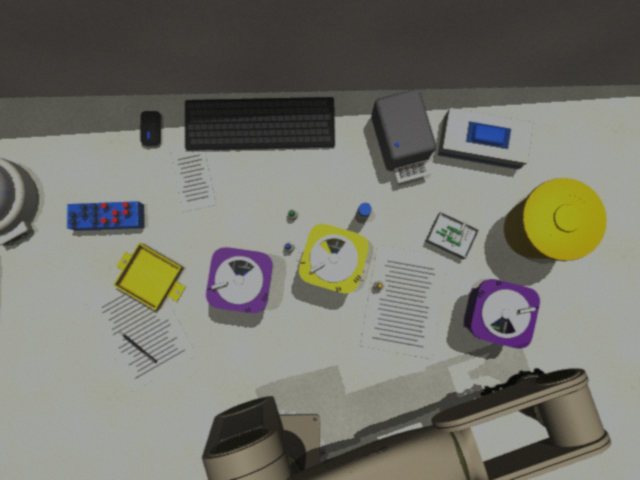

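The side picture shows the yellow bin at about (318,225) with the white holder under it. There is a purple look-alike at (392,290) and another at (288,115). In the top picture the yellow bin is at (335,258), with its tab pointing lower-left at about (317,268). The networks agree with the picture, so I'll refine with a zoom and a reprojection.

```bash
cat > h.py <<'E'
from rig import vision
import numpy as np, cv2
def proj(c,P):
    k=vision.get_calibration(c);f=240/np.tan(np.radians(k["fovy"]/2))
    q=k["extrinsics"][:3,:3]@np.asarray(P,float)+k["extrinsics"][:3,3]
    return np.array([k["cx"]+f*q[0]/q[2],k["cy"]+f*q[1]/q[2]])
def unproj(c,uv,z):
    k=vision.get_calibration(c);f=240/np.tan(np.radians(k["fovy"]/2))
    E=k["extrinsics"];R=E[:3,:3];o=-R.T@E[:3,3]
    d=R.T@np.array([(uv[0]-k["cx"])/f,(uv[1]-k["cy"])/f,1]);return o+d*(z-o[2])/d[2]
def overlay(c,im,out,ctr,th0,ring,zt=171,S=7):
    im=im[:,:,::-1].copy();u,v=proj(c,[ctr[0],ctr[1],zt]).astype(int)
    x0,y0=u-50,v-42
    im=cv2.resize(im[y0:y0+84,x0:x0+100],None,fx=S,fy=S,interpolation=cv2.INTER_CUBIC)
    def P(r,a,z):
        p=proj(c,[ctr[0]+r*np.cos(a),ctr[1]+r*np.sin(a),z]);return tuple(int(t) for t in ((p-[x0,y0]+.5)*S))
    for a in np.linspace(0,6.28,72): cv2.circle(im,P(62,a,zt),1,(0,0,255),-1)
    for d,col in((0,(0,255,0)),(np.pi/2,(255,0,0)),(2.269,(255,0,255))): cv2.circle(im,P(81,th0+d,zt-4.5),3,col,-1)
    cv2.line(im,P(29,th0+ring,zt+22),P(69,th0+ring,zt+22),(0,165,255),1)
    cv2.circle(im,P(74,th0+ring,zt),3,(0,165,255),-1)
    cv2.imwrite(out,im)
E
python3 - <<'E'
from h import *
import numpy as np
for c in("side","top"):
    im=cv2.imread(f"pics/{c}0.png")[:,:,::-1]
    overlay(c,im,f"pics/{c}0z.png",(534,-155),np.radians(98.5),np.radians(18.5))
E
```

```text
(no output)
```

View pics/top0z.png

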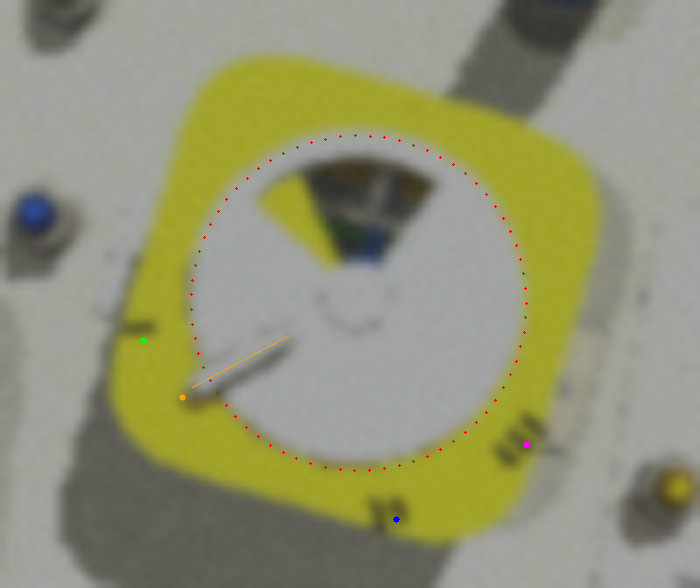

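View pics/side0z.png

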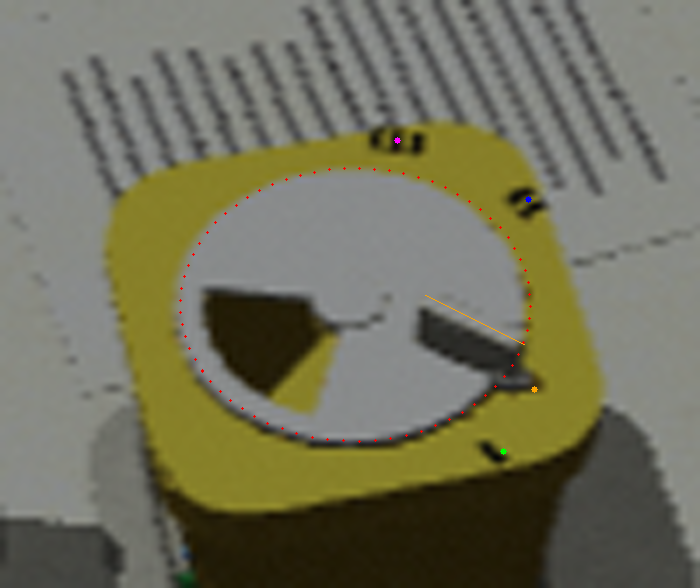

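```bash
python3 - <<'E'
from h import *
import numpy as np
ims=[]
for c in("side","top"):
    im=cv2.imread(f"pics/{c}0.png")[:,:,::-1]
    overlay(c,im,f"pics/{c}0y.png",(536,-154.5),np.radians(95),np.radians(22),170)
    ims.append(cv2.resize(cv2.imread(f"pics/{c}0y.png")[80:560],(520,356)))
cv2.imwrite("pics/b0.png",np.vstack(ims)[:, :])
E
python3 -c "
import cv2;i=cv2.imread('pics/b0.png');print(i.shape);cv2.imwrite('pics/b0.png',cv2.resize(i,(438,600)))"
```

```text
(712, 520, 3)
```

View pics/top0y.png

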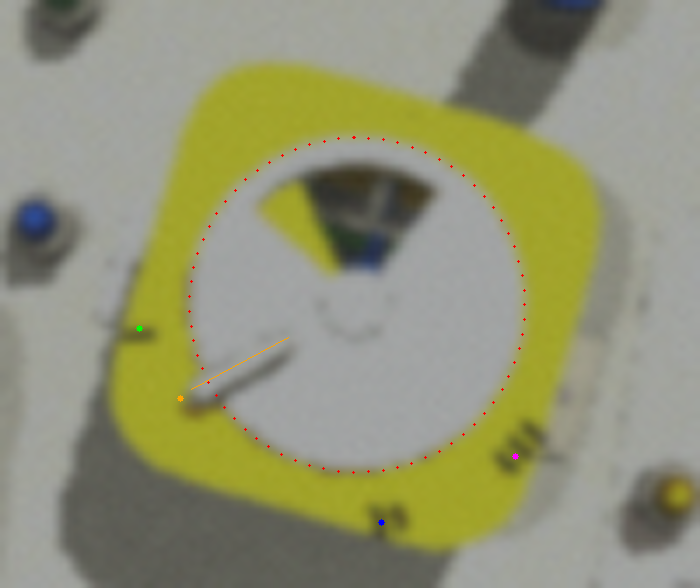

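View pics/side0y.png

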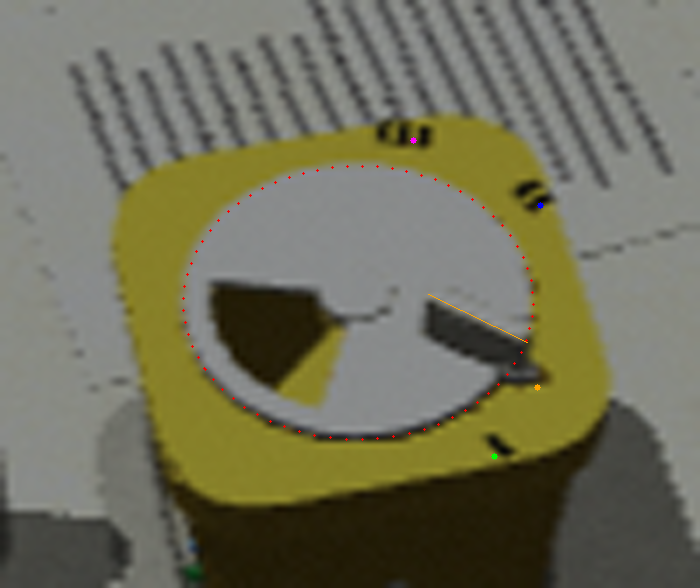

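The two views agree to about 3 mm. From the overlays:

| Quantity | Estimate |
|---|---|
| Axis | (536, -154) |
| One-bar mark direction | about 96.5° |
| Tab direction | about 117° (ring ≈ 0.36) |
| Target direction | about 186.5° |
| Disc top | about 171 mm high |

First I'll shut the fingers and travel at height.

```bash
python3 -m crank '[[[2,-1.4,0],0],[[4,-2.7,0],0],[[6,-4,0],0],[[8,-5.4,0],0],[[10,-6.7,0],0],[[12,-8.1,0],0],[[14,-9.4,0],0],[[16,-10.8,0],0],[[18,-12.1,0],0],[[20,-13.5,0],0],[[22,-14.8,0],0],[[23,-15.5,0],-0.05]]' 1
python3 -c "
from rig import bot,readout;import numpy as np
from scipy.spatial.transform import Rotation as R
s=readout.read_state();print(bot.tcp_to_tips,s['clock'],s['eef_pos'],R.from_rotvec(s['tool_rot']).as_matrix().round(3),s['gripper_width'])"
```

```text
clock: 2.2
eef_pos: [380.2, -325.7, 239.5]
tool_rot: [-3.069, -0.672, -0.001]
force: [-0.1, -0.4, 0.3]
gripper_width: -0.4
8.0 2.2 [ 380.1922557  -325.65380644  239.48743527] [[ 0.908  0.418  0.001]
 [ 0.418 -0.908  0.   ]
 [ 0.001 -0.    -1.   ]] -0.36062628943421104
```

```bash
python3 -m crank '[[[2.1,-1.3,0],0],[[4.2,-2.5,0],0],[[6.3,-3.8,0],0],[[8.4,-5,0],-0.01],[[10.5,-6.3,0],-0.02],[[12.6,-7.6,0],-0.03],[[14.7,-8.8,0],-0.04],[[16.8,-10.1,0],-0.04],[[18.9,-11.4,0],-0.04],[[21,-12.6,0],-0.04],[[23,-13.8,0],-0.04],[[23.9,-14.3,0],-0.04]]'
cat > m.py <<'E'
from rig import bot,readout;import numpy as np,sys
from h import *
from scipy.spatial.transform import Rotation as R
def tgt(x,y,z):
    s=readout.read_state();M=R.from_rotvec(s['tool_rot']).as_matrix()
    print("yaw",np.degrees(np.arctan2(M[1,0],M[0,0])).round(1),"tcp",s['eef_pos'].round(1),"F",s["force"].round(1),"shift cm",(M.T@(np.array([x,y,z])-s['eef_pos'])/10).round(2))
E
python3 - <<'E'
from m import *
tgt(537.3,-95.5,186)
for c in("side","top"):
    im=vision.camera(c); cv2.imwrite(f"pics/{c}1.png",im[:,:,::-1])
    overlay(c,im,f"pics/{c}1z.png",(536,-154.5),np.radians(96.5),np.radians(20.5))
E
```

```text
clock: 3.2
eef_pos: [538.6, -93.5, 239.7]
tool_rot: [-3.053, -0.736, -0.002]
force: [-0.2, 0.3, 0.2]
gripper_width: -0.2
yaw 27.1 tcp [538.6 -93.5 239.7] F [-0.2  0.3  0.2] shift cm [-0.22  0.12  5.37]
```

View pics/side1z.png

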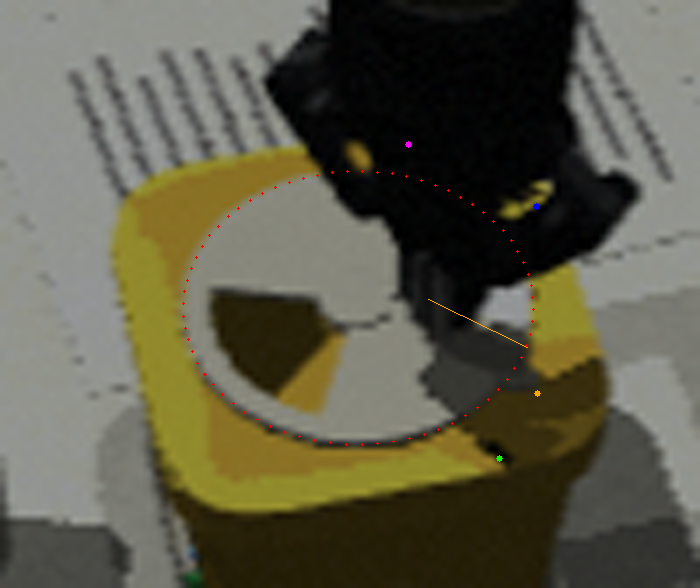

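View pics/top1z.png

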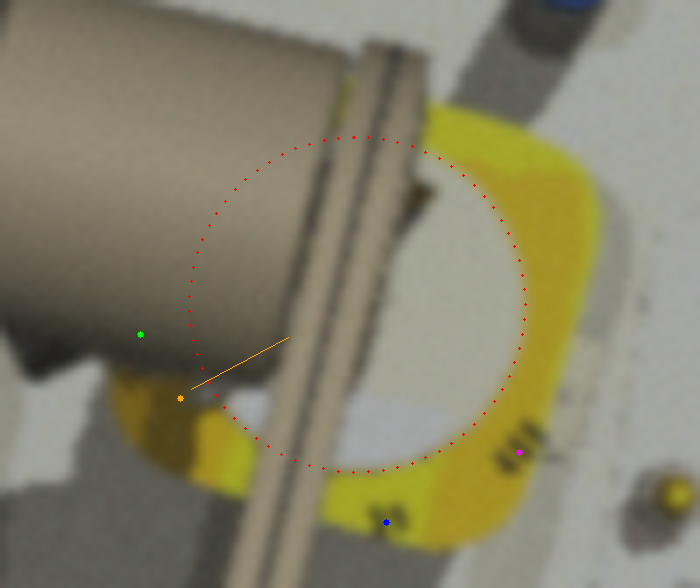

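The two-bar and three-bar marks line up with the overlay at 96.5°, and the fingertip hangs on the open side of the tab. Next I'll lower it to 7 mm above the disc.

```bash
python3 -m crank '[[[-0.2,0.1,0.6],0],[[-0.2,0.1,1.3],0],[[-0.2,0.1,2.0],0],[[-0.2,0.1,2.7],0],[[-0.2,0.1,3.4],0],[[-0.2,0.1,4.1],0],[[-0.2,0.1,4.8],0],[[-0.2,0.1,5.3],0],[[-0.2,0.1,5.35],0]]'
python3 - <<'E'
from m import *
tgt(537.3,-95.5,186)
im=vision.camera("side")
overlay("side",im,"pics/side2z.png",(536,-154.5),np.radians(96.5),np.radians(20.5))
E
```

```text
clock: 4.05
eef_pos: [536.0, -96.1, 184.5]
tool_rot: [-3.052, -0.737, 0.002]
force: [-0.1, 0.2, -0.2]
gripper_width: -0.0
yaw 27.1 tcp [536.  -96.1 184.5] F [-0.1  0.2 -0.2] shift cm [ 0.14  0.   -0.15]
```

View pics/side2z.png

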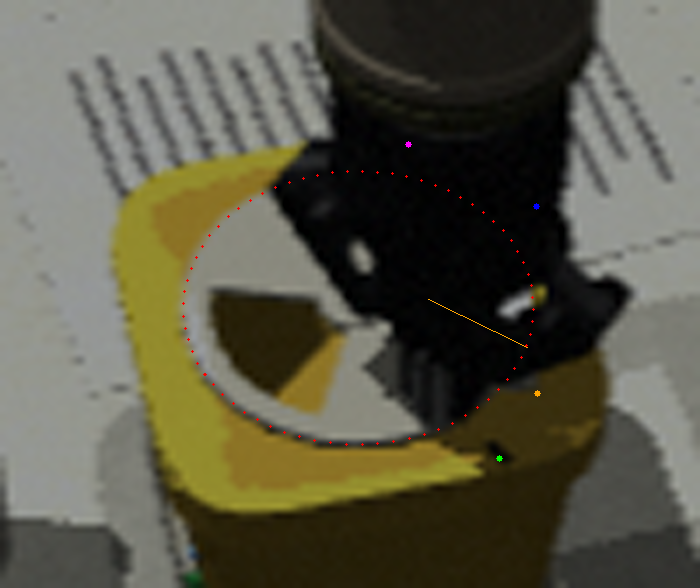

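```bash
cat >> m.py <<'E'
def arc(phis,r=52,off=15.75,c=(536,-154.5),z=185.5):
    s=readout.read_state();M=R.from_rotvec(s['tool_rot']).as_matrix();y0=np.degrees(np.arctan2(M[1,0],M[0,0]))
    for p in phis:
        a=np.radians(p);w=np.array([c[0]+r*np.cos(a)+off*np.sin(a),c[1]+r*np.sin(a)-off*np.cos(a),z])
        print(p,(M.T@(w-s['eef_pos'])/10).round(2),round(-np.radians(p-90-y0),2))
E
python3 -c "
from m import *
arc(range(113,155,4))"
```

```text
113 [-0.74  0.1  -0.04] 0.07
117 [-1.1  -0.02 -0.04] 0.0
121 [-1.47 -0.12 -0.04] -0.07
125 [-1.84 -0.19 -0.04] -0.14
129 [-2.21 -0.24 -0.04] -0.21
133 [-2.59 -0.26 -0.04] -0.28
137 [-2.97 -0.25 -0.04] -0.35
141 [-3.35 -0.22 -0.04] -0.42
145 [-3.72 -0.16 -0.04] -0.49
149 [-4.09 -0.08 -0.04] -0.56
153 [-4.46  0.04 -0.04] -0.63
```

```bash
python3 -m crank '[[[-0.4,0,0],0],[[-0.8,0,0],0],[[-1.1,0,0],0],[[-1.5,-0.1,0],-0.07],[[-1.85,-0.2,0],-0.14],[[-2.2,-0.25,0],-0.21],[[-2.6,-0.25,0],-0.28],[[-3,-0.25,0],-0.35],[[-3.35,-0.2,0],-0.42],[[-3.7,-0.15,0],-0.49],[[-3.7,-0.15,0],-0.49]]'
python3 - <<'E'
from m import *
tgt(536,-154,186)
im=vision.camera("side")
overlay("side",im,"pics/side3z.png",(536,-154.5),np.radians(96.5),np.radians(48.5))
im=vision.camera("top")
overlay("top",im,"pics/top3z.png",(536,-154.5),np.radians(96.5),np.radians(48.5))
E
```

```text
clock: 5.02
eef_pos: [502.4, -111.8, 185.6]
tool_rot: [-2.781, -1.46, -0.001]
force: [-0.4, 0.7, 0.6]
gripper_width: -0.0
yaw 55.4 tcp [ 502.4 -111.8  185.6] F [-0.4  0.7  0.6] shift cm [-1.56  5.16 -0.05]
```

View pics/side3z.png

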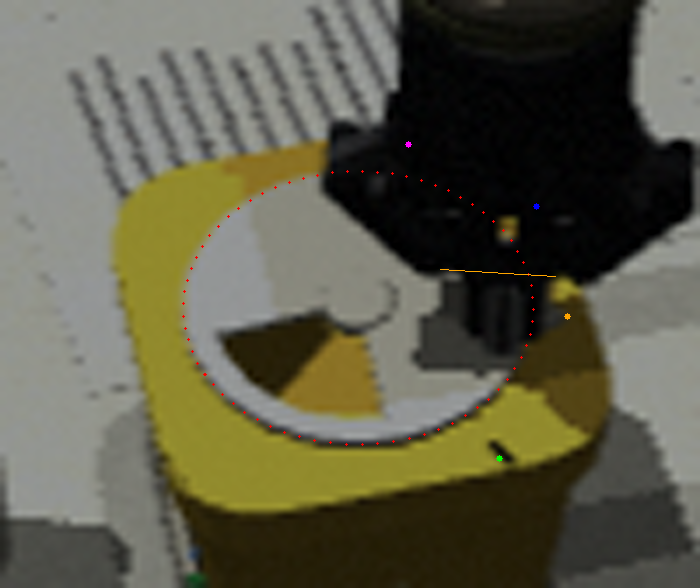

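View pics/top3z.png

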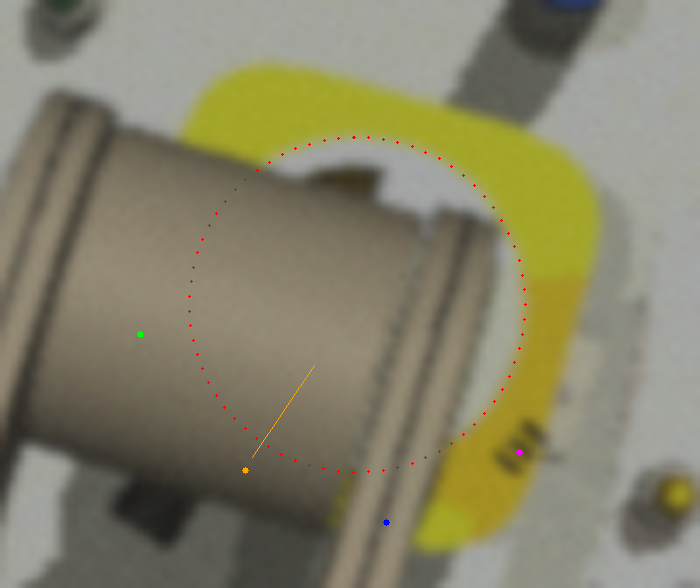

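The disc has followed the finger: the covered slice has grown and the bin has not shifted. The disc's mouth edge now runs from (345,330) to (380,415) in the side zoom. I'll measure the ring angle from that edge.

```bash
cat >> m.py <<'E'
def edge(pts,ctr=(536,-154.5),z=171,S=7):
    # zoom-pixel points along the disc opening's anticlockwise edge -> tab angle
    u,v=proj("side",[536,-154.5,171]).astype(int)
    for X,Y in pts:
        w=unproj("side",(u-50+X/S-.5,v-42+Y/S-.5),z)
        a=np.degrees(np.arctan2(w[1]-ctr[1],w[0]-ctr[0]));print((X,Y),"r",np.hypot(*(w[:2]-ctr)).round(1),"ang",a.round(1),"tab",(a+73).round(1))
E
python3 -c "
from m import *
edge([(380,410),(372,385),(365,365)]); edge([(380,410),(372,385)],ctr=(534,-155))
arc(range(149,186,4))"
```

```text
(380, 410) r 47.7 ang 68.7 tab 141.7
(372, 385) r 36.5 ang 67.1 tab 140.1
(365, 365) r 27.5 ang 64.5 tab 137.5
(380, 410) r 48.9 ang 66.7 tab 139.7
(372, 385) r 37.8 ang 64.6 tab 137.6
149 [-0.37 -0.14  0.  ] -0.07
153 [-0.74 -0.21  0.  ] -0.14
157 [-1.12 -0.25  0.  ] -0.21
161 [-1.49 -0.27  0.  ] -0.28
165 [-1.87 -0.27  0.  ] -0.35
169 [-2.25 -0.23  0.  ] -0.42
173 [-2.63 -0.17  0.  ] -0.49
177 [-3.   -0.09  0.  ] -0.56
181 [-3.36  0.02  0.  ] -0.63
185 [-3.71  0.16  0.  ] -0.7
```

```bash
python3 -m crank '[[[-0.4,-0.15,0],-0.07],[[-0.75,-0.2,0],-0.14],[[-1.1,-0.25,0],-0.21],[[-1.5,-0.27,0],-0.28],[[-1.85,-0.27,0],-0.35],[[-2.25,-0.23,0],-0.42],[[-2.65,-0.17,0],-0.49],[[-3,-0.1,0],-0.56],[[-3.35,0,0],-0.63],[[-3.35,0,0],-0.63]]'
python3 - <<'E'
from m import *
tgt(536,-154,186)
im=vision.camera("side");cv2.imwrite("pics/side4.png",im[:,:,::-1])
overlay("side",im,"pics/side4z.png",(536,-154.5),np.radians(96.5),np.radians(80))
E
```

```text
clock: 5.95
eef_pos: [483.3, -139.7, 185.5]
tool_rot: [-2.197, -2.244, -0.0]
force: [-1.2, 0.8, -0.2]
gripper_width: 0.1
yaw 91.2 tcp [ 483.3 -139.7  185.5] F [-1.2  0.8 -0.2] shift cm [-1.54  5.24 -0.05]
```

View pics/side4z.png

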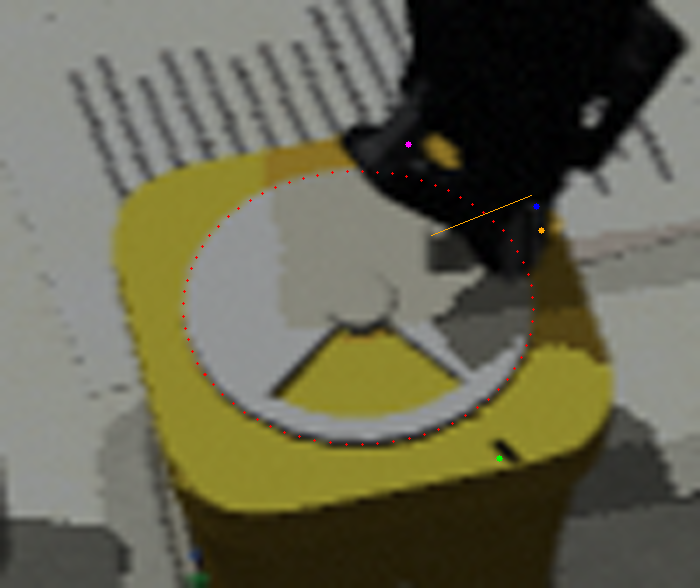

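```bash
python3 -c "
from m import *
edge([(465,378),(430,355)])
print('left edge');edge([(272,393),(300,362)])
arc([183,185,187,189,191])"
```

```text
(465, 378) r 49.9 ang 107.9 tab 180.9
(430, 355) r 34.1 ang 107.2 tab 180.2
left edge
(272, 393) r 49.7 ang 22.4 tab 95.4
(300, 362) r 33.0 ang 21.4 tab 94.4
183 [-0.19 -0.03  0.  ] -0.04
185 [-0.37 -0.08  0.  ] -0.07
187 [-0.56 -0.11  0.  ] -0.11
189 [-0.74 -0.15  0.  ] -0.14
191 [-0.93 -0.17  0.  ] -0.17
```

```bash
python3 -m crank '[[[-0.2,-0.05,0],-0.04],[[-0.4,-0.08,0],-0.07],[[-0.4,-0.08,0],-0.07]]'
python3 -m crank '[[[0.6,0,0],0],[[1.2,0,0],0],[[1.2,0,-1.5],0],[[1.2,0,-3],0],[[1.2,0,-4.5],0],[[4,2,-6],0],[[7,4,-7],0],[[10,6,-8],0],[[13,8,-8],0],[[15,9,-8],0]]'
python3 - <<'E'
from m import *
tgt(536,-154,186)
for c in ("side","top"):
    im=vision.camera(c);cv2.imwrite(f"pics/{c}5.png",im[:,:,::-1])
    overlay(c,im,f"pics/{c}5z.png",(536,-154.5),np.radians(96.5),np.radians(90))
E
```

```text
clock: 6.25
eef_pos: [482.8, -143.6, 185.6]
tool_rot: [-2.125, -2.313, -0.0]
force: [-1.3, 1.1, -0.1]
gripper_width: 0.1
clock: 7.08
eef_pos: [561.5, 17.0, 266.9]
tool_rot: [2.125, 2.312, 0.004]
force: [-0.0, -1.2, 0.6]
gripper_width: 0.2
yaw 94.8 tcp [561.5  17.  266.9] F [-0.  -1.2  0.6] shift cm [-16.83  -4.     8.06]
```

View pics/side5z.png

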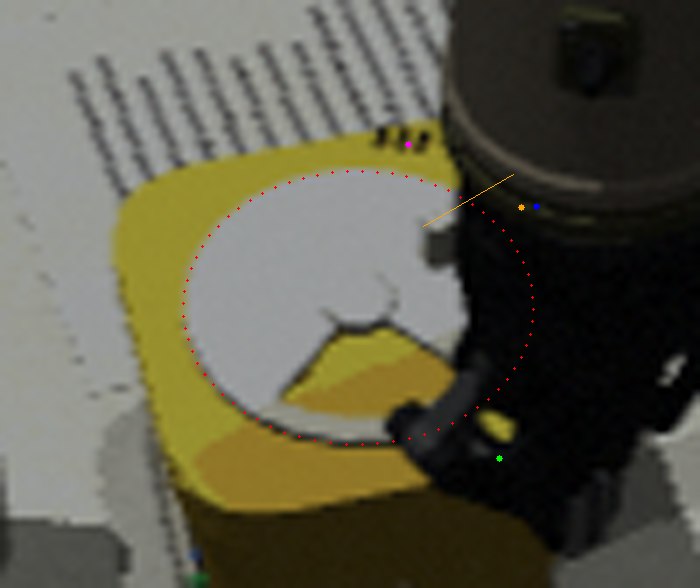

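View pics/top5z.png

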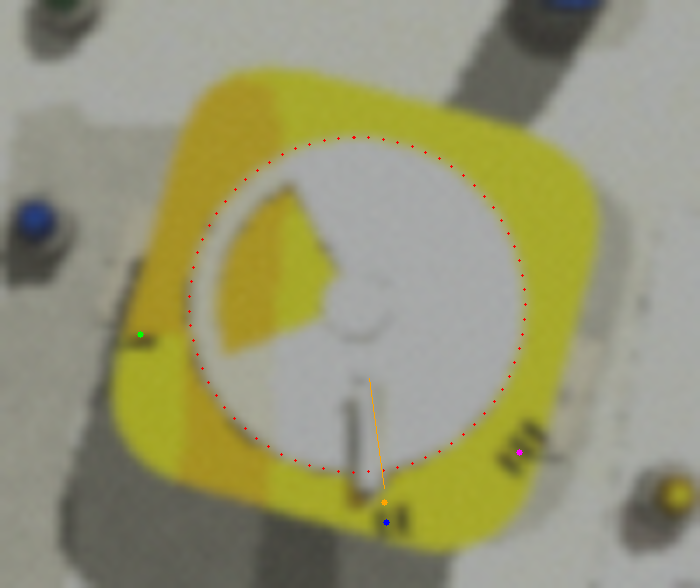

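The top picture is now clear of the tab. The pointer is near (370,497) in the zoom and the two-bar centre is near (394,521), so the tab is still a few degrees short. I'll measure the disc opening and the bars against a common axis.

Run:
```python
from m import *
S=7;u,v=proj("top",[536,-154.5,171]).astype(int)
im=cv2.imread("pics/top5.png")[:,:,::-1]
def W(X,Y,z): return unproj("top",(u-50+X/S-.5,v-42+Y/S-.5),z)[:2]
# refine disc centre from overlay: use given centre and alternatives
for c in ((536,-154.5),(535,-154)):
    f=lambda X,Y,z:(np.hypot(*(W(X,Y,z)-c)).round(1),np.degrees(np.arctan2(*(W(X,Y,z)-c)[::-1])).round(1)%360)
    print(c,"edges",f(225,352,171),f(275,335,171),f(293,185,171),f(315,230,171))
    print("bars",f(141,341,166.5),f(394,521,166.5),f(521,449,166.5),"pointer",f(370,497,171))
# rectified overhead view 0.25mm/px at z=166.5 & 171
for z in(166.5,171):
    g=np.array([[proj("top",[536+95-0.35*r,-154.5+95-0.35*q,z]) for q in range(543)] for r in range(543)],np.float32)
    o=cv2.remap(im,g[...,0],g[...,1],cv2.INTER_CUBIC)[:,:,::-1].copy()
    cv2.imwrite(f"pics/rect{int(z)}.png",o)
```

```text
(536, -154.5) edges (np.float64(52.0), np.float64(108.7)) (np.float64(32.5), np.float64(109.4)) (np.float64(50.2), np.float64(27.0)) (np.float64(31.6), np.float64(28.4))
bars (np.float64(81.2), np.float64(98.3)) (np.float64(81.0), np.float64(188.4)) (np.float64(80.6), np.float64(227.4)) pointer (np.float64(71.3), np.float64(182.4))
(535, -154) edges (np.float64(51.2), np.float64(107.8)) (np.float64(31.7), np.float64(108.0)) (np.float64(50.9), np.float64(26.0)) (np.float64(32.3), np.float64(26.8))
bars (np.float64(80.6), np.float64(97.6)) (np.float64(80.1), np.float64(188.8)) (np.float64(80.3), np.float64(228.1)) pointer (np.float64(70.3), np.float64(182.9))Traceback (most recent call last):
  File "<stdin>", line 12, in <module>
  File "h.py", line 4, in proj
    k=vision.get_calibration(c);f=240/np.tan(np.radians(k["fovy"]/2))
ValueError: time passes only in moves, steps and waits
```

Relative to the axis, the bars give a one-bar direction of 98.0°, so the target is 188°. The disc opening and the pointer put the tab at about 183°, which is ring ≈ 1.48 and at the very edge of the window. I'll push about 5° more.

Run:
```python
from m import *
tgt(482.8,-143.6+14,186)
arc([185,187,189,190])
```

```text
yaw 95.0 tcp [560.6  17.4 265.7] F [-0.9 -0.2 -0.1] shift cm [-13.98  -9.03   7.94]
185 [-15.35  -9.15   7.99] 0.0
187 [-15.53  -9.2    7.99] -0.03
189 [-15.72  -9.25   7.99] -0.07
190 [-15.81  -9.27   7.99] -0.09
```

```bash
python3 -m crank '[[[-3,-2,0],0],[[-6,-4,0],0],[[-9,-6,0.5],0],[[-12,-8,1.5],0],[[-13.7,-9.1,3],0],[[-13.7,-9.1,4.5],0],[[-13.7,-9.1,6],0],[[-13.7,-9.1,7],0],[[-13.7,-9.1,7.8],0],[[-13.7,-9.1,7.9],0]]'
python3 - <<'E'
from m import *
tgt(482.8,-143.6,186)
arc([185,187,188,189,190])
E
```

```text
clock: 8.02
eef_pos: [481.0, -126.5, 184.8]
tool_rot: [-2.121, -2.314, -0.001]
force: [0.4, -0.1, 0.4]
gripper_width: -0.2
yaw 95.0 tcp [ 481.  -126.5  184.8] F [ 0.4 -0.1  0.4] shift cm [-1.72  0.03 -0.13]
185 [-1.7   0.04 -0.08] -0.0
187 [-1.88 -0.01 -0.08] -0.04
188 [-1.97 -0.04 -0.08] -0.05
189 [-2.06 -0.06 -0.08] -0.07
190 [-2.16 -0.08 -0.08] -0.09
```

```bash
python3 -m crank '[[[-0.6,0,-0.05],0],[[-1.2,0,-0.08],0],[[-1.7,0,-0.08],0],[[-1.9,0,-0.08],-0.04],[[-2.15,-0.08,-0.08],-0.09],[[-2.15,-0.08,-0.08],-0.09]]'
python3 -m crank '[[[0.6,0,0],0],[[1.2,0,0],0],[[1.2,0,-1.5],0],[[1.2,0,-3],0],[[1.2,0,-4.5],0],[[4,2,-6],0],[[7,4,-7],0],[[10,6,-8],0],[[13,8,-8],0],[[15,9,-8],0],[[18,10,-8],0],[[20,10,-8],0]]'
python3 - <<'E'
from m import *
for c in ("side","top"):
    im=vision.camera(c);cv2.imwrite(f"pics/{c}6.png",im[:,:,::-1])
    overlay(c,im,f"pics/{c}6z.png",(536,-154.5),np.radians(98),np.radians(90))
E
```

```text
clock: 8.52
eef_pos: [482.5, -148.7, 186.3]
tool_rot: [-2.013, -2.409, -0.002]
force: [0.1, 0.7, 1.4]
gripper_width: 0.1
clock: 9.52
eef_pos: [545.9, 68.9, 266.8]
tool_rot: [-2.013, -2.41, -0.003]
force: [-0.4, 0.2, 0.2]
gripper_width: 0.1
```

View pics/top6z.png

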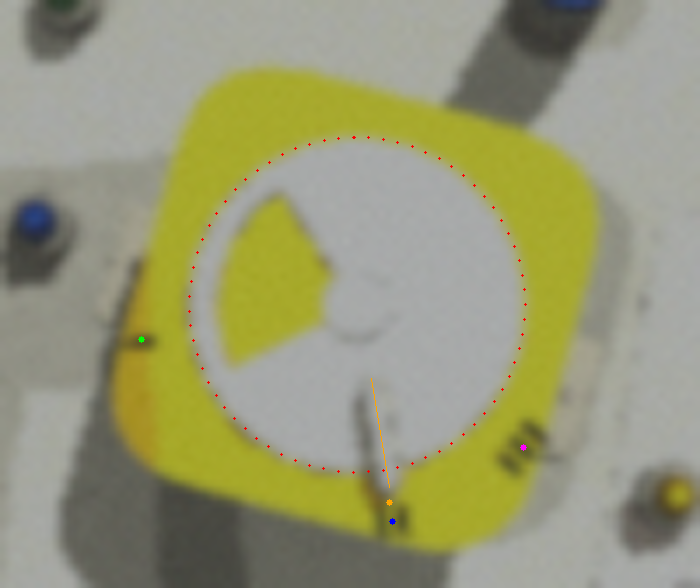

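View pics/side6.png

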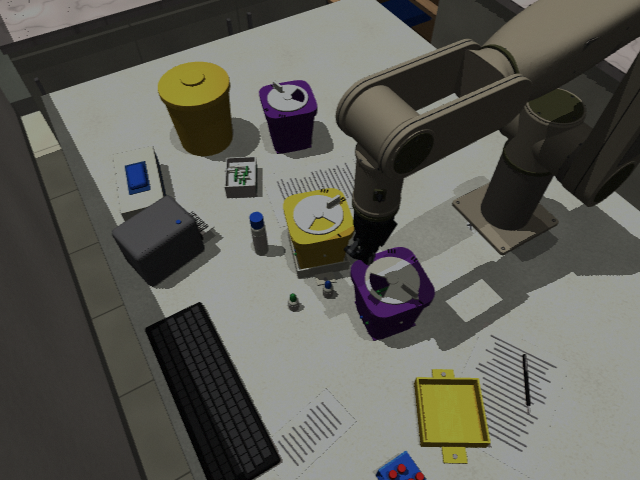

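The pointer (about (387,500)) now stands in line with the two-bar mark (about (393,521)). The bottles and the bin are where they were. I'll do the same measurement again.

Run:
```python
from m import *
S=7;u,v=proj("top",[536,-154.5,171]).astype(int)
def W(X,Y,z): return unproj("top",(u-50+X/S-.5,v-42+Y/S-.5),z)[:2]
for c in ((536,-154.5),(535,-154)):
    f=lambda X,Y,z:(float(np.hypot(*(W(X,Y,z)-c)).round(1)),float((np.degrees(np.arctan2(*(W(X,Y,z)-c)[::-1]))%360).round(1)))
    print(c,"edges",f(233,365,171),f(280,344,171),f(281,192,171),f(306,230,171))
    print("bars",f(141,341,166.5),f(394,521,166.5),f(521,449,166.5),"pointer",f(385,498,171))
# area-based: blobs
im=cv2.imread("pics/top6.png");hsv=cv2.cvtColor(im,cv2.COLOR_BGR2HSV)
m=cv2.inRange(hsv,(20,120,60),(40,255,255));n,l,st,ce=cv2.connectedComponentsWithStats(m)
c=(536,-154.5)
for i in range(1,n):
    if 60<st[i,4]<4000 and abs(ce[i][0]-u)<45 and abs(ce[i][1]-v)<40:
        w=unproj("top",ce[i],167)[:2]-c;print(st[i],ce[i].round(1),"centroid r",np.hypot(*w).round(1),"ang+115",(np.degrees(np.arctan2(w[1],w[0]))+115).round(1))
for cam in("top","side"):
  for lb in("pointer","mark_temporary","tab","mark_open","mark_lock","lid_centre"):
    print(cam,lb,[([round(x) for x in d["at"]],round(d["score"],2)) for d in finder.tip_of(cam,lb) if abs(d["at"][0]-536)<100 and abs(d["at"][1]+154)<100])
```

```text
(536, -154.5) edges (51.2, 114.9) (32.2, 116.1) (50.3, 32.9) (33.4, 33.4)
bars (81.2, 98.3) (81.0, 188.4) (80.6, 227.4) pointer (72.2, 186.8)
(535, -154) edges (50.3, 114.1) (31.3, 114.9) (50.9, 31.8) (34.0, 31.7)
bars (80.6, 97.6) (80.1, 188.8) (80.3, 228.1) pointer (71.3, 187.3)
[ 299  225   69   69 1740] [332.8 259. ] centroid r 3.0 ang+115 257.9
[314 243  16  24 238] [321.1 255. ] centroid r 33.1 ang+115 190.0Traceback (most recent call last):
  File "<stdin>", line 17, in <module>
NameError: name 'finder' is not defined. Did you mean: 'filter'?
```

The opening gives a tab direction of 189–190°, the pointer gives 187°, and the target is 188°. That puts the ring at about 90.5° ± 2°, against a tolerance of ±5.7°. No dark sliver of the mouth shows, and the gripper hangs clear.

```bash
python3 -m crank '[[[0,0,-2],0],[[0,0,-3],0],[[0,0,-3],0],[[0,0,-3],0]]'; python3 -c "
from rig import bot
print(bot.hand_in())"
```

```text
clock: 9.95
eef_pos: [545.6, 68.8, 297.8]
tool_rot: [-2.012, -2.412, -0.005]
force: [0.0, 0.3, -1.2]
gripper_width: 0.0
the job is handed in; nothing more can be done
None
```

I pushed the tab anticlockwise with the shut fingertips, in two passes, until the pointer stood on the two-bar mark. Then I backed off, lifted clear and handed in at about 10 s.

- **Disc angle:** the last top picture puts the tab at 187° by the pointer and 189–190° by the disc opening. The bars put the target at about 188°. That makes the ring about 1.58 rad, give or take 0.04, inside the 1.47–1.67 window.
- **First pass fell short:** it stopped at about 1.48 rad, at the edge of the window, so I went back for the second push.
- **Bin and bottles:** no yellow-to-dark sliver of the mouth shows. By eye, the bin and the bottles were where they started in the last pictures; I did not measure either.
- **Forces:** wrist forces read only a few newtons at the end of each move, and the gripper was hanging free at hand-in.
- **Check that failed:** a final cross-check with the trained networks did not run because of a missing import. I relied on my own image measurements, and the two ways of measuring the tab differed by 2–3°.

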